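# Fish a stuck eye nut out of a deep rack well with a hook picker

## Task

A red eye nut has dropped to the bottom of one of the deep wells of the blue tube rack and stuck in the rubber seat there. Take the orange-handled hook picker from its stand, feel for the nut's eye without forcing, draw the nut out on the hook and set it down, not dropped, in the yellow bin. Hang the picker back in its stand; keep the fingers off the nut and leave everything else alone.

Things in the scene. Friction and masses are not known exactly. Their poses are not given: they have to be found in the camera images.
- rack: Fixed blue rack: three upright steel tubes side by side along its y axis on a dark base plate 112 x 200. Origin: centre of its underside, z up. Each well is 92 (x) by 52 (y) inside, walls 4, centred at x = 0 and y = -60, 0, +60; its floor is 14 and its mouth 119 above the origin, so 105 deep. The other two wells hold a sleeve each.
- well_seat (a point): Middle well's seat, at floor level (x 15, y 0, z 14 from the rack's origin; the outer wells have the same 60 to either side along y). It is a recess in the floor, 27 (x) by 45 (y) and 8 deep, with two black sprung rubber cheeks that pinch across y whatever sits in it.
- nut_eye (a point): Centre of the eye of the loose red eye nut, about 95 g. Eye 45 outside, 25 hole, bar 10 thick; the hole's axis is the nut's x axis, z is up. Round foot 25 dia, its underside 25.5 below this point. It starts upright in the seat of one well, foot 8 deep between the cheeks, hole axis within 0.2 rad of the rack's x axis. The cheeks resist a straight pull up with 6 to 14 N over the first 8 mm.
- picker_grip (a point): Middle of the grip of the loose picker (130 g): upright orange handle 26 (x) by 18 (y: pinch across this), 60 tall, z up; its collar (34 square, 5 thick) has its underside 36 below. The rod is telescopic, locked at an extension that differs every time: the hook's underside is 147 to 185 below this point, not known more closely. Over 20 N against rack or nut would bend it.
- picker_collar (a point): Middle of the collar's underside. Below on the same axis: a shaft 9 thick, 60 long, then a rod 5 thick with a hook: a level foot running 20 along the picker's +x (centre to centre), turned up at its end. 15 clear between rod and tip; hook 16 high over all, foot's top 5 above its underside. Pressed on its end the rod springs in, from 2 N on, 2.5 N per mm, up to 8; pulled it is rigid.
- stand: Fixed grey stand for the picker. Origin: at its underside, below the picker's place; z up. Base plate x -30 to 90, 100 wide, 8 thick; post at x 45 to 75; fork plate on top. The hook hangs under the fork plate pointing to about the stand's +x, so the picker cannot be lifted straight out: raise it 5 to 20, then bring it out to -x by 55 or more.
- stand_seat (a point): Picker's place on the stand: top face of the fork plate (170 above the bench, 8 thick), where the collar's underside rests with the shaft in the slot. The slot is 15 wide along the stand's x, closed at x 12 and open to -x; its two prongs are 20 wide and end at x -28 in a lip 3 high.
- bin: Fixed empty yellow bin, 150 x 150, 60 high, walls and floor 4 thick. Origin: centre of its underside.
- sleeve_a_center (a point): Centre of a loose steel spacer sleeve, 42 outside, 30 bore, 88 tall, standing in another well. Leave it.
- sleeve_b_center (a point): Centre of the second such sleeve, standing in the remaining well. Leave it.
- wrench: Loose steel wrench, 180 long along its x axis, about 20 thick, lying on the bench beyond the rack. Origin: middle of its underside. Leave it.
Mind the look-alikes: they are no part of the job. What is shaped like the part that bears picker_grip but purple or turquoise is not meant.

How it is judged:
By the outcome, as a careful person would: the job done as asked, in the order asked, and still so for the second after the job is handed in, with the robot touching nothing.
It also fails if it takes over 72 s, if anything falls off the work surface, if the arm or the gripper's body presses on something with over 40 N, if the wrist force passes 120 N, or if a joint passes its speed limit or range.

## Robot

A 6-joint arm with a two-finger parallel gripper is mounted at the origin on the work surface. World frame = base frame: x ahead of the robot, y to its left, z up, the work surface at z = 0. Lengths are in m, angles in rad, forces in N, time in s.
With the tool pointing down it reaches from about 0.25 to 0.725 m from the base axis. Payload 9.7 kg.
Tool frame: the origin (TCP) lies between the finger pads; the fingertips stand 19 mm ahead of it and the grasp point (between the pads) is the TCP; x points along the fingers, y is the direction in which the jaws open and shut, and the axes are right-handed (so a half turn about x gives the same grasp; the last joint's range is limited). The gripper opens to 85 mm and grips with 20 to 120 N. Pads are 22 mm wide; open, the fingers measure 114 mm over their backs; the gripper's body (76 mm by 85 mm) begins 54 mm behind the grasp point. The pads swing forward as they close: fully open they stand 13 mm farther back than shut.
Start: joints at [1.203, 0.087, 0.176, 1.66, 0, 1.571], TCP at [0.198, 0.513, 0.25] pointing down, gripper open.
Joint ranges: [-3.13, 3.13], [-0.85, 1.81], [-1.15, 1.24], [-2.2, 2.28], [-1.44, 1.52], [-3.14, 3.14]. Speed limits (rad/s): [2.22, 2.22, 2.57, 3.14, 3.14, 3.14].

## Interface

Orientations are given as a rotation vector (axis times angle).
In Python, from workcell import robot, capture, ticket gives the robot as it stands.
- The arm moves only by the tool step_arm, never from a script. Its argument "steps" is a list that holds one entry, the list of rows, each a list of 5 numbers: the opening, from 0 (shut) to 1 (fully open), then the shift along the tool's x, y, z in m, then the turn about the tool's x in degrees. A call has 1 to 5 rows; each row is the pose to reach, as a shift and turn from the pose commanded when the call began, along the tool's axes at that moment; what a row does not reach only later rows make up. A row lasts 1/8 s, in which the tool goes at most 62.5 mm and 10.7 degrees, less where a joint would pass 70% of its speed; a pose out of reach is approached as far as the arm can. A call with a gripper value outside its range is refused whole. The fingers move at their own pace and stop on an object; "grip_force" is the grip in N (left out, the last holds). Time passes only in rows, so rows that repeat a pose let the fingers close. It gives the time, the measured TCP pose, the force and the opening at its end, in the units of the state.
- robot.get_state(): the state, without advancing time (a new reading comes with each control period).
- capture(name): name is "scene" or "side" or "wrist"; returns a dict with "color" (384x512x3 uint8, red, green, blue), "fov_y" (degrees; the focal length in pixels is half the picture's height over the tangent of half this angle, whatever the lens; pixels are square), "cx", "cy" (the principal point, pixels), "rvec" (rotation vector, rad) and "tvec" (3), from world to camera coordinates, as OpenCV has them. Camera axes: x right, y down, z forward; pixel columns grow to the right and rows downward; lengths in m; the calibration is good to about 2 mm. A picture is of the moment at which its call begins. There is no depth.
- ticket.close_job(): hands the job in, once; it reports no verdict.
The state is a dict: "time": time; "joint_pos": joint angles; "joint_velocities": joint speeds; "joint_efforts": joint torques, N m; "position": TCP position; "eef_rot": TCP orientation; "wrist_force": force on the tool from outside, world axes, zero at the start; "wrist_torque": the same for the moment, N m; "opening": opening from 0.0 (shut) to 1.0 (fully open).
Only numpy, scipy, OpenCV 4.12 (cv2) and the standard library are available. Lean on these libraries where they do the work, as an engineer would, in place of code of your own. Each camera call takes 0.05 s, during which the arm holds its last target. There are 200 camera calls.

## Working session

There is one attempt and no reset: what is moved stays moved. The work goes in short steps, Python scripts to look and compute and a tool call to move; the robot and the scene stay as the last step left them, time stands still between calls to the robot, and variables do not carry over. Pictures are saved under pics/ and viewed, about 8 in all and at most 12, crops included, and the job is handed in when it is done.

Besides the shell and the picture viewer there is one more tool, called after ">>>" as a command line: name --argument value ..., lists and objects as JSON in quotes. step_arm: Moves the arm, as the interface text tells. Its arguments: {"type":"object","properties":{"steps":{"type":"array"},"grip_force":{"type":"number"}},"required":["steps"]}

```bash
ls; mkdir -p pics
cat > h.py <<'E'
import numpy as np, cv2, json, os
from workcell import robot, capture, ticket
def cap(name, fn):
    c=capture(name); cv2.imwrite(f'pics/{fn}.png', c['color'][:,:,::-1])
    np.savez(f'pics/{fn}.npz', **{k:np.array(v) for k,v in c.items()})
def load(fn):
    c=np.load(f'pics/{fn}.npz'); R=cv2.Rodrigues(c['rvec'].astype(float))[0]; t=c['tvec'].astype(float).reshape(3)
    f=192/np.tan(np.radians(float(c['fov_y']))/2); K=np.array([[f,0,float(c['cx'])],[0,f,float(c['cy'])],[0,0,1]])
    return K,R,t
def ray(fn,uv):
    K,R,t=load(fn); d=R.T@np.linalg.inv(K)@np.array([*uv,1.]); return -R.T@t, d/np.linalg.norm(d)
def atz(fn,uv,z):
    o,d=ray(fn,uv); return o+d*(z-o[2])/d[2]
def tri(obs):
    A=np.zeros((3,3));b=np.zeros(3)
    for fn,uv in obs:
        o,d=ray(fn,uv);P=np.eye(3)-np.outer(d,d);A+=P;b+=P@o
    x=np.linalg.solve(A,b)
    return x,[np.linalg.norm((np.eye(3)-np.outer(ray(f,u)[1],ray(f,u)[1]))@(x-ray(f,u)[0]))*1e3 for f,u in obs]
def proj(fn,p):
    K,R,t=load(fn); q=K@(R@np.asarray(p,float)+t); return q[:2]/q[2]
def crop(fn,x0,y0,x1,y1,s,out):
    im=cv2.imread(f'pics/{fn}.png')[y0:y1,x0:x1]; cv2.imwrite(f'pics/{out}.png',cv2.resize(im,None,fx=s,fy=s,interpolation=cv2.INTER_CUBIC))
E
python3 - <<'E'
from h import *
for n in ('scene','side','wrist'): cap(n,n+'0')
ims=[cv2.imread(f'pics/{n}0.png') for n in('scene','side','wrist')]
a=np.vstack(ims[:2]); cv2.imwrite('pics/both.png',cv2.resize(a,None,fx=.78,fy=.78,interpolation=cv2.INTER_AREA))
for n in('scene','side','wrist'):
    K,R,t=load(n+'0');print(n,K[0,0],-R.T@t,R[2])
s=robot.get_state();print({k:np.round(v,3) for k,v in s.items()})
E
```

```text
pics
scene 424.1205956894946 [1.17236965 0.07613874 1.08509039] [-0.54813959 -0.03352023 -0.83571489]
side 452.7925531610338 [-0.25134099 -0.77079969  0.77396445] [ 0.60257157  0.6370343  -0.48072321]
wrist 308.27288206389045 [0.12031278 0.54178067 0.37394942] [ 0.29717368 -0.11648321 -0.94769165]
{'time': np.float64(0.15), 'joint_pos': array([1.203, 0.087, 0.175, 1.66 , 0.   , 1.571]), 'joint_velocities': array([ 0.   , -0.002,  0.002,  0.001,  0.002,  0.001]), 'joint_efforts': array([ 0.0000e+00, -5.2076e+01,  4.6504e+01,  1.4000e-02, -0.0000e+00,
       -0.0000e+00]), 'position': array([0.198, 0.513, 0.25 ]), 'eef_rot': array([ 0.288,  1.552, -0.289]), 'wrist_force': array([-0.009,  0.171,  0.284]), 'wrist_torque': array([ 0.003,  0.029, -0.008]), 'opening': np.float64(0.994)}
```

View pics/scene0.png

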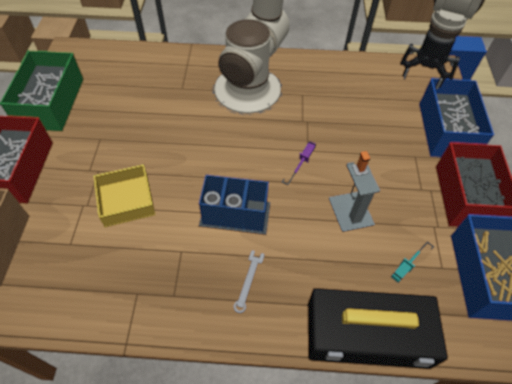

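View pics/side0.png

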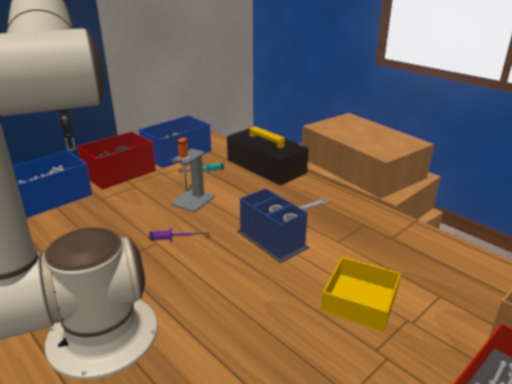

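The orange handle stands in the stand at scene (363,160) and side (183,147). The purple one at scene (308,152) and the turquoise one at (405,268) lie on the bench and are look-alikes. The rack is at (235,203) with sleeves in the two left wells, and the bin is at (124,195). I'll enlarge the crops to confirm.

Run:
```python
from h import *
def c(fn,x0,y0,x1,y1,s): return cv2.resize(cv2.imread(f'pics/{fn}.png')[y0:y1,x0:x1],None,fx=s,fy=s,interpolation=cv2.INTER_CUBIC)
a=np.hstack([c('scene0',190,165,280,240,4),c('scene0',325,145,395,235,4)[:300]])
a=np.vstack([np.hstack([c('scene0',190,165,290,240,4),c('scene0',320,145,420,220,4)]),np.hstack([c('side0',225,180,325,255,4),c('side0',150,135,250,210,4)])])
cv2.imwrite('pics/c1.png',a); print(a.shape)
```

```text
(600, 800, 3)
```

View pics/c1.png

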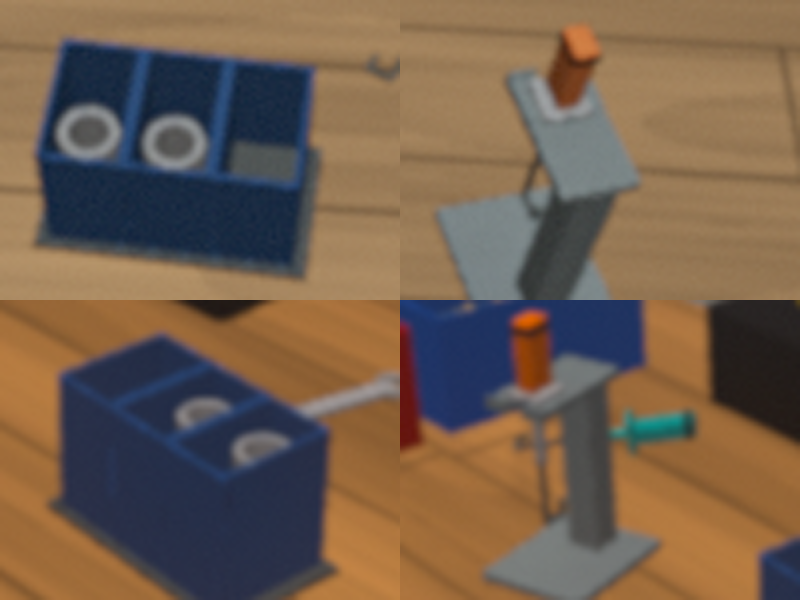

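The orange picker hangs in the stand with its hook toward the post. The two sleeves are in the −y and middle wells, so the nut is in the scene-right well at +y, hidden behind the front wall. Now I'll locate everything.

Run:
```python
from h import *
np.set_printoptions(precision=4,suppress=True)
sc=[(206.25,175.5),(268.25,182),(264.25,211.5),(200,203.75)]
si=[(281,225),(240.5,198.75),(265.75,188.75),(306.75,212.5)]
for a,b in zip(sc,si):
    p,e=tri([('scene0',a),('side0',b)]);print(p,np.round(e,1),atz('scene0',a,.119)[:2],atz('side0',b,.119)[:2])
for n,P in(('scene0',sc),('side0',si)):
    A=np.array([atz(n,p,.119)[:2] for p in P]);print(n,'c',A.mean(0),'ang',np.degrees(np.arctan2(*((A[1]-A[0])+(A[2]-A[3]))[::-1]))-90, np.linalg.norm(A[1]-A[0]),np.linalg.norm(A[2]-A[1]))
print('handle top',tri([('scene0',(365.3,155.2)),('side0',(182.75,139.5))]),atz('scene0',(365.3,155.2),.236),atz('side0',(182.75,139.5),.236))
for p in [(347,163),(379.5,191.25),(360.5,195)]: print('fork sc',atz('scene0',p,.17))
# stand base corners side
for p in [(271.5-100,143.5+60+0),(201,210)]: pass
for q in [(438,210),]: print('base sc',atz('scene0',(320+(q[0]-400)/4,145+q[1]/4),.008))
for q in [(485,572),(660,543)]: print('base si',atz('side0',(150+(q[0]-400)/4,135+(q[1]-300)/4),.008))
for q in [(498,402),(616,368),(545,418)]: print('fork si',atz('side0',(150+(q[0]-400)/4,135+(q[1]-300)/4),.17))
# base in full scene: corners
for q in [(329,198),(343.5,230),(373,222)]: print('base sc',atz('scene0',q,.008))
for q in [(95,178),(146,166),(154,208),(103,222.5)]: print('bin sc',atz('scene0',q,.06))
for q in [(342,259),(400,271),(387,317),(324,292)]: print('bin si',atz('side0',q,.06))
```

```text
[ 0.4816 -0.0847  0.1155] [0.1 0.1] [ 0.4842 -0.0843] [ 0.4777 -0.0883]
[0.4933 0.0902 0.1175] [0.1 0.1] [0.4942 0.0902] [0.4916 0.088 ]
[0.5892 0.0836 0.117 ] [0. 0.] [0.5904 0.0836] [0.5867 0.081 ]
[ 0.577  -0.0904  0.1165] [0.4 0.4] [ 0.5783 -0.0896] [ 0.574  -0.0934]
scene0 c [ 0.5368 -0.    ] ang -3.6427491527206826 0.17477885511177718 0.09647106207964094
side0 c [ 0.5325 -0.0032] ang -4.351791478307419 0.17686795611796588 0.09538826652745731
handle top (array([0.4735, 0.3333, 0.2343]), [np.float64(0.5015277075428137), np.float64(0.5015277075427488)]) [0.4754 0.3323 0.236 ] [0.4713 0.3306 0.236 ]
fork sc [0.452  0.3003 0.17  ]
fork sc [0.5389 0.3791 0.17  ]
fork sc [0.5541 0.3289 0.17  ]
base sc [0.4604 0.2792 0.008 ]
base si [0.4312 0.3705 0.008 ]
base si [0.5676 0.3089 0.008 ]
fork si [0.442  0.3424 0.17  ]
fork si [0.5489 0.331  0.17  ]
fork si [0.4519 0.2935 0.17  ]
base sc [0.4623 0.2776 0.008 ]
base sc [0.5696 0.3153 0.008 ]
base sc [0.537  0.4027 0.008 ]
bin sc [ 0.4744 -0.4214  0.06  ]
bin sc [ 0.4198 -0.2798  0.06  ]
bin sc [ 0.5652 -0.2276  0.06  ]
bin sc [ 0.6215 -0.3593  0.06  ]
bin si [ 0.5433 -0.2437  0.06  ]
bin si [ 0.6087 -0.3713  0.06  ]
bin si [ 0.4503 -0.4356  0.06  ]
bin si [ 0.4131 -0.2913  0.06  ]
```

```bash
cat >> h.py <<'E'
from scipy.spatial.transform import Rotation as Ro
def now():
    s=robot.get_state(); R=Ro.from_rotvec(s['eef_rot']).as_matrix(); return np.array(s['position']),R,s
def yawj(R): return np.degrees(np.arctan2(R[1,1],R[0,1]))   # heading of jaw axis (tool y)
def plan(target,jaw=None):
    p,R,s=now(); d=R.T@(np.asarray(target)-p); y=yawj(R)
    turn=0 if jaw is None else -((jaw-y+90)%180-90)   # tool x is down: +turn lowers heading
    print('t',round(s['time'],2),'pos',np.round(p,4),'jaw',round(y,2),'shift mm',np.round(d*1e3,1),'turn',round(turn,1),'F',np.round(s['wrist_force'],2),'open',round(float(s['opening']),3),'j6',round(s['joint_pos'][5],2),'tilt',np.round(R[:,0],3))
E
python3 - <<'E'
from h import *
p,R,s=now();K,Rc,t=load('wrist0');print(R,'cam in tool',R.T@(-Rc.T@t-p),'look',R.T@Rc[2],'camx',R.T@Rc[0])
plan([.472,.332,.33],107)
plan([.60,.06,.33],107)
E
```

```text
[[-3.84227162e-04  3.59570593e-01  9.33117807e-01]
 [-9.50194087e-04  9.33117323e-01 -3.59570798e-01]
 [-9.99999475e-01 -1.02479989e-03 -1.68671689e-05]] cam in tool [-0.1241937  -0.00115114 -0.08253194] look [ 9.47687652e-01 -8.66394571e-04  3.19198000e-01] camx [5.35428126e-04 9.99999224e-01 1.12461630e-03]
t 0.15 pos [0.1977 0.5131 0.2498] jaw 68.93 shift mm [-80.2 -70.4 321.1] turn -38.1 F [-0.01  0.17  0.28] open 0.994 j6 1.57 tilt [-0.    -0.001 -1.   ]
t 0.15 pos [0.1977 0.5131 0.2498] jaw 68.93 shift mm [ -80.  -278.2  538.3] turn -38.1 F [-0.01  0.17  0.28] open 0.994 j6 1.57 tilt [-0.    -0.001 -1.   ]
```

>>> step_arm --steps '[[[1, -0.03, -0.055, 0.1, 0], [1, -0.05, -0.085, 0.15, 0], [1, -0.05, -0.114, 0.207, 0], [1, -0.05, -0.142, 0.26, 0], [1, -0.05, -0.17, 0.31, 0]]]'

```text
time: 0.78
position: [0.3968, 0.277, 0.299]
eef_rot: [0.289, 1.551, -0.288]
wrist_force: [0.1, 0.3, 0.1]
opening: 1.002
```

```bash
python3 -c "
from h import *
plan([.58,.06,.30],107)"
```

```text
t 0.78 pos [0.3968 0.277  0.299 ] jaw 68.94 shift mm [  -0.9 -136.7  248.9] turn -38.1 F [0.12 0.27 0.13] open 1.002 j6 0.98 tilt [ 0.  0. -1.]
```

>>> step_arm --steps '[[[1, 0, -0.028, 0.05, -10], [1, 0, -0.055, 0.1, -20], [1, 0, -0.083, 0.15, -24], [1, 0, -0.11, 0.2, -24], [1, 0, -0.137, 0.249, -24]]]'

```text
time: 1.4
position: [0.5799, 0.0595, 0.2986]
eef_rot: [-0.04, 1.571, 0.04]
wrist_force: [1.6, 1.0, 0.3]
opening: 1.001
```

```bash
python3 -c "
from h import *
plan([.472,.332,.33],107)
cap('wrist','w1'); K,R,t=load('w1'); print(-R.T@t)
c=np.array([.535,-.0015]);a=np.radians(-4)
ex=np.array([np.cos(a),np.sin(a)]);ey=np.array([-ex[1],ex[0]])
for x,y,z in [(-50,-90,119),(-50,90,119),(50,90,119),(50,-90,119),(15,60,14),(15,60,54)]:
  q=c+ex*x/1e3+ey*y/1e3; print(x,y,z,np.round(proj('w1',[*q,z/1e3]),1))
cv2.imwrite('pics/w1b.png',cv2.resize(cv2.imread('pics/w1.png'),None,fx=1.5,fy=1.5,interpolation=2))
"
```

```text
t 1.4 pos [0.5799 0.0595 0.2986] jaw 92.91 shift mm [-31.4 277.6 -93.9] turn -14.1 F [1.58 0.98 0.27] open 1.001 j6 0.05 tilt [-0.  0. -1.]
[0.49707207 0.05438475 0.42291814]
-50 -90 119 [101.1  60.9]
-50 90 119 [296.9  85.9]
50 90 119 [281.3 187.7]
50 -90 119 [105.1 167.5]
15 60 14 [256.5 136. ]
15 60 54 [256.5 140.7]
```

View pics/w1b.png

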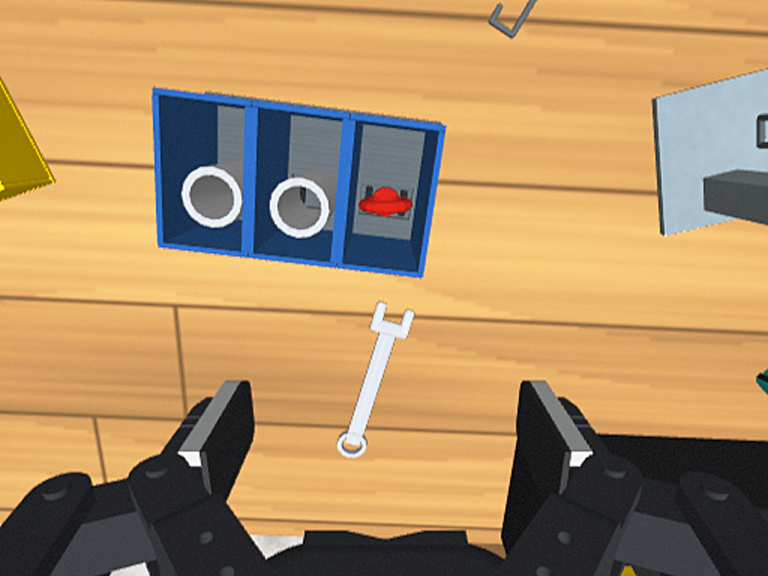

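The wrist view shows the red nut upright in the +y well at (386,201) of the 1.5x picture, its bar level in the image, so its axis heads about +3°. I'll refine from this picture.

```bash
python3 -c "
from h import *
P=[atz('w1',np.array(q)/1.5,.119)[:2] for q in [(154,89),(445,125),(423,276),(160,248)]]
A=np.array(P);print(A,A.mean(0));v=A[1]-A[0]+A[2]-A[3];print(np.degrees(np.arctan2(v[1],v[0]))-90,np.linalg.norm(v)/2)
v=A[3]-A[0]+A[2]-A[1];print(np.degrees(np.arctan2(v[1],v[0])))
for q in [(360,206),(411,207),(385.5,203)]: print(atz('w1',np.array(q)/1.5,.0315))
im=cv2.imread('pics/w1.png').astype(int);m=(im[:,:,2]>120)&(im[:,:,1]<70)&(im[:,:,0]<70)
m[:100]=0;m[160:]=0;ys,xs=np.nonzero(m);print(xs.min(),xs.max(),ys.min(),ys.max())
for x in range(xs.min(),xs.max()+1,2): print(x,ys[xs==x].min(),ys[xs==x].max(),end=' | ')
"
```

```text
[[ 0.4774898  -0.08624194]
 [ 0.48918089  0.09136663]
 [ 0.58713109  0.08519086]
 [ 0.57631359 -0.09295402]] [ 0.53252884 -0.00065962]
-3.6202895704497564 0.1782324008650123
-3.7472748785524135
[0.55439063 0.03645745 0.0315    ]
[0.55309485 0.07935978 0.0315    ]
[0.55082616 0.05775463 0.0315    ]
240 274 125 143
240 135 138 | 242 133 140 | 244 133 140 | 246 131 141 | 248 131 141 | 250 127 141 | 252 126 142 | 254 125 143 | 256 125 143 | 258 125 143 | 260 126 142 | 262 127 141 | 264 129 141 | 266 131 141 | 268 133 140 | 270 133 140 | 272 133 139 | 274 135 135 |
```

>>> step_arm --steps '[[[1, -0.008, 0.056, -0.018, -5], [1, -0.016, 0.111, -0.037, -10], [1, -0.02, 0.16, -0.05, -14], [1, -0.02, 0.21, -0.07, -14], [1, -0.02, 0.265, -0.115, -14]]]'

```text
time: 2.08
position: [0.4557, 0.3153, 0.3178]
eef_rot: [-0.232, 1.559, 0.231]
wrist_force: [-0.0, 0.9, 0.6]
opening: 0.999
```

```bash
python3 -c "
from h import *
plan([.472,.332,.206],107)
cap('wrist','w2'); cap('side','s2')
for z in (.206,.236): print(proj('w2',[.472,.332,z]))
cv2.imwrite('pics/w2b.png',cv2.resize(cv2.imread('pics/w2.png'),None,fx=1.5,fy=1.5,interpolation=2))
"
```

```text
t 2.08 pos [0.4557 0.3153 0.3178] jaw 106.89 shift mm [111.8  11.3  20.6] turn -0.1 F [-0.04  0.85  0.64] open 0.999 j6 0.31 tilt [-0.001 -0.001 -1.   ]
[270.98452663 221.52536227]
[272.78103813 237.83812252]
```

View pics/w2b.png

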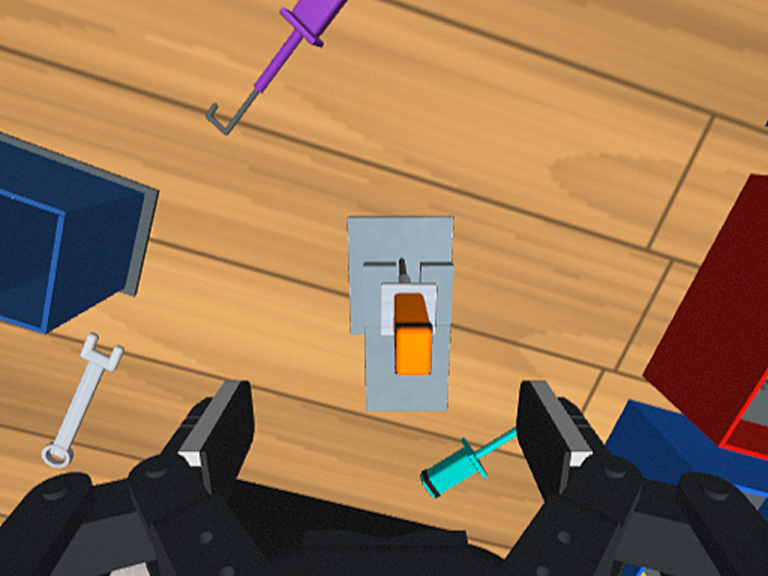

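```bash
python3 -c "
from h import *
p=atz('w2',np.array([413,351])/1.5,.236);print(p);plan([p[0],p[1],.206],107)
"
```

```text
[0.46846837 0.33284332 0.236     ]
t 2.17 pos [0.453  0.3174 0.3188] jaw 107.23 shift mm [112.8  10.   19.5] turn 0.2 F [-0.15  0.99  0.76] open 1.0 j6 0.31 tilt [-0.001  0.001 -1.   ]
```

>>> step_arm --steps '[[[1, 0.03, 0.009, 0.02, 0], [1, 0.06, 0.009, 0.02, 0], [1, 0.09, 0.009, 0.02, 0], [1, 0.111, 0.009, 0.02, 0], [1, 0.111, 0.009, 0.02, 0]]]' --grip_force 70

```text
time: 2.8
position: [0.4723, 0.3275, 0.2061]
eef_rot: [-0.233, 1.561, 0.231]
wrist_force: [0.6, -0.4, 0.5]
opening: 0.999
```

```bash
python3 -c "
from h import *
plan([.470,.332,.206],107)
cap('wrist','w3')
cv2.imwrite('pics/w3b.png',cv2.resize(cv2.imread('pics/w3.png')[120:384],None,fx=1.5,fy=1.5,interpolation=2))
"
```

```text
t 2.8 pos [0.4723 0.3275 0.2061] jaw 106.91 shift mm [ 0.1  5.  -0.8] turn -0.1 F [ 0.6  -0.43  0.54] open 0.999 j6 0.31 tilt [-0.003 -0.002 -1.   ]
```

View pics/w3b.png

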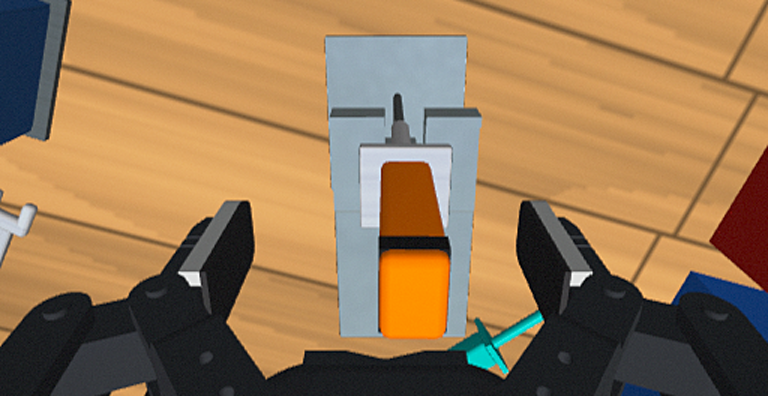

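```bash
python3 -c "
from h import *
for q,z in [((414,294),.236),((406,185),.175),((404,128),.17)]:
  p=atz('w3',np.array(q)/1.5+[0,120],z);print(p);plan([*p[:2],.206],107)
"
```

```text
[0.46723697 0.33273145 0.236     ]
t 2.85 pos [0.4727 0.3278 0.2076] jaw 106.91 shift mm [ 1.6  6.3 -3.7] turn -0.1 F [-0.06  1.16  0.75] open 0.996 j6 0.31 tilt [-0.001 -0.001 -1.   ]
[0.46861238 0.33381661 0.175     ]
t 2.85 pos [0.4727 0.3278 0.2076] jaw 106.91 shift mm [ 1.6  7.  -2.1] turn -0.1 F [-0.06  1.16  0.75] open 0.996 j6 0.31 tilt [-0.001 -0.001 -1.   ]
[0.44882675 0.32695435 0.17      ]
t 2.85 pos [0.4727 0.3278 0.2076] jaw 106.91 shift mm [  1.6   6.2 -23. ] turn -0.1 F [-0.06  1.16  0.75] open 0.996 j6 0.31 tilt [-0.001 -0.001 -1.   ]
```

The jaws sit about 6 mm off the handle axis. I'll correct, then close.

>>> step_arm --steps '[[[1, 0.001, 0.0062, -0.002, 0], [1, 0.001, 0.0062, -0.002, 0], [0, 0.001, 0.0062, -0.002, 0], [0, 0.001, 0.0062, -0.002, 0], [0, 0.001, 0.0062, -0.002, 0]]]' --grip_force 70

```text
time: 3.48
position: [0.4691, 0.3335, 0.2069]
eef_rot: [-0.232, 1.558, 0.232]
wrist_force: [0.4, 0.1, -0.7]
opening: 0.38
```

>>> step_arm --steps '[[[0, 0, 0, 0, 0], [0, 0, 0, 0, 0], [0, 0, 0, 0, 0]]]'

```text
time: 3.85
position: [0.4691, 0.3335, 0.207]
eef_rot: [-0.232, 1.558, 0.232]
wrist_force: [0.3, 1.0, 1.6]
opening: 0.2
```

```bash
python3 -c "
from h import *
plan([.472,.332,.206],107)"
```

```text
t 3.85 pos [0.4691 0.3335 0.207 ] jaw 106.93 shift mm [ 1.  -2.3  2.3] turn -0.1 F [0.35 1.02 1.57] open 0.2 j6 0.32 tilt [ 0.  0. -1.]
```

>>> step_arm --steps '[[[0, -0.006, 0, 0, 0], [0, -0.012, 0, 0, 0], [0, -0.012, 0, 0, 0], [0, -0.012, 0, -0.03, 0], [0, -0.012, 0, -0.06, 0]]]'

```text
time: 4.47
position: [0.411, 0.3158, 0.2184]
eef_rot: [-0.232, 1.559, 0.231]
wrist_force: [-0.8, -0.4, -1.4]
opening: 0.2
```

>>> step_arm --steps '[[[0, 0, 0, -0.025, 0], [0, -0.04, 0, -0.03, 0], [0, -0.1, 0, -0.03, 0], [0, -0.16, 0, -0.03, 0], [0, -0.16, 0, -0.03, 0]]]'

```text
time: 5.1
position: [0.3835, 0.3078, 0.3837]
eef_rot: [-0.229, 1.551, 0.235]
wrist_force: [0.9, 1.4, -1.7]
opening: 0.201
```

```bash
python3 -c "
from h import *
cap('side','s4'); cap('scene','c4')
plan([.53,.059,.36],93)
p,R,s=now(); 
for n in('s4','c4'): print(n,[np.round(proj(n,p+[0,0,-z/1e3])) for z in(0,147,185)])
"
```

```text
t 5.2 pos [0.3833 0.3076 0.3788] jaw 106.93 shift mm [  18.7 -280.5   68. ] turn 13.9 F [ 0.36  0.3  -1.58] open 0.205 j6 0.38 tilt [ 0.001  0.    -1.   ]
s4 [array([157., 102.]), array([163., 151.]), array([164., 163.])]
c4 [array([366.,  87.]), array([353., 129.]), array([350., 138.])]
```

Run:
```python
from h import *
def c(fn,x0,y0,x1,y1,s): return cv2.resize(cv2.imread(f'pics/{fn}.png')[y0:y1,x0:x1],None,fx=s,fy=s,interpolation=cv2.INTER_CUBIC)
cv2.imwrite('pics/c4b.png',np.hstack([c('s4',135,85,200,180,6),c('c4',325,70,390,165,6)]))
```

```text
(no output)
```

View pics/c4b.png

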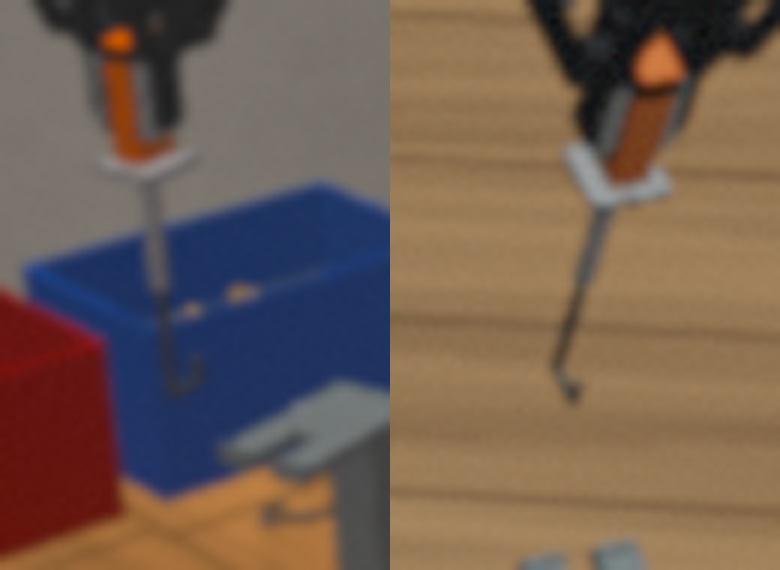

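Run:
```python
from h import *
p,R,s=now()
for n,a,b in [('rod',(164.2,149.8),(353.2,131.7)),('end',(167.6,149.3),(355.3,136.3)),('collar',(135+148/6,85+172/6),(325+607/6-65,70+200/6))]:
    x,e=tri([('s4',a),('c4',b)]); print(n,x,e,'tool mm',R.T@(x-p)*1e3)
for ext in (147,155,160,165,175): print(ext,np.round(proj('s4',p+[0,0,-ext/1e3]),1),np.round(proj('c4',p+[0,0,-ext/1e3]),1))
```

```text
rod [0.39142402 0.30949278 0.23127412] [np.float64(1.671462976249302), np.float64(1.6714629762492306)] tool mm [147.50621806  -0.57629276   8.28601211]
end [0.40515427 0.31422783 0.22780872] [np.float64(0.7873575066821363), np.float64(0.787357506682149)] tool mm [ 1.50980565e+02 -4.50069850e-02  2.27979356e+01]
collar [0.39185435 0.30858709 0.34011421] [np.float64(5.480443608917915), np.float64(5.480443608917805)] tool mm [38.66599592 -1.54026309  8.50004888]
147 [162.6 151. ] [352.8 128.8]
155 [162.9 153.4] [352.1 130.8]
160 [163.1 155. ] [351.7 132. ]
165 [163.3 156.5] [351.4 133.3]
175 [163.6 159.6] [350.6 135.7]
```

```bash
python3 -c "
from h import *
plan([.509,.057,.35],92)"
```

```text
t 5.2 pos [0.3833 0.3076 0.3788] jaw 106.93 shift mm [  28.7 -276.3   47.3] turn 14.9 F [ 0.36  0.3  -1.58] open 0.205 j6 0.38 tilt [ 0.001  0.    -1.   ]
```

>>> step_arm --steps '[[[0, 0.01, -0.055, 0.01, 5], [0, 0.015, -0.11, 0.02, 10], [0, 0.02, -0.165, 0.03, 15], [0, 0.025, -0.22, 0.04, 15], [0, 0.029, -0.276, 0.047, 15]]]'

```text
time: 5.82
position: [0.5084, 0.0552, 0.3474]
eef_rot: [-0.027, 1.574, 0.026]
wrist_force: [1.2, 0.3, -1.9]
opening: 0.198
```

>>> step_arm --steps '[[[0, 0, 0, 0, 0], [0, 0.03, 0, 0, 0], [0, 0.05, 0, 0, 0], [0, 0.05, 0, 0, 0], [0, 0.05, 0, 0, 0]]]'

```text
time: 6.45
position: [0.508, 0.0575, 0.3002]
eef_rot: [-0.027, 1.571, 0.027]
wrist_force: [0.9, 1.1, -0.4]
opening: 0.203
```

```bash
python3 -c "
from h import *
plan([.509,.057,.30],92)
cap('wrist','w5'); cap('scene','c5'); cap('side','s5')
def c(fn,x0,y0,x1,y1,s): return cv2.resize(cv2.imread(f'pics/{fn}.png')[y0:y1,x0:x1],None,fx=s,fy=s,interpolation=cv2.INTER_CUBIC)
a=c('w5',156,60,356,200,3)[:420]
b=np.hstack([c('s5',200,110,320,240,2.5),c('c5',190,90,310,220,2.5)])
cv2.imwrite('pics/w5b.png',np.vstack([cv2.resize(c('w5',116,100,396,220,1),(600,257)),b]))
p,R,s=now();print([np.round(proj('w5',p+[0,0,-z/1e3]),1) for z in(36,147,155)])
"
```

```text
t 6.45 pos [0.508  0.0575 0.3002] jaw 91.96 shift mm [ 0.2 -0.5  1. ] turn -0.0 F [ 0.93  1.09 -0.44] open 0.203 j6 0.08 tilt [-0.  0. -1.]
[array([257.9, 242.5]), array([257.3, 185.9]), array([257.3, 183.4])]
```

View pics/w5b.png

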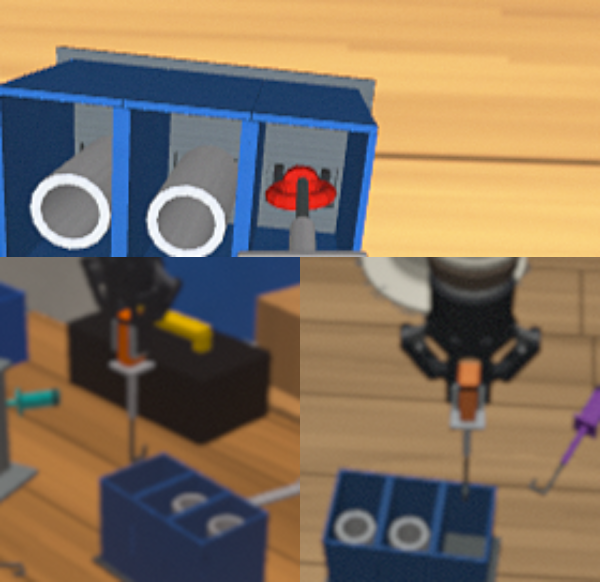

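>>> step_arm --steps '[[[0, 0.03, 0, 0.001, 0], [0, 0.06, 0, 0.001, 0], [0, 0.09, 0, 0.001, 0], [0, 0.115, 0, 0.001, 0], [0, 0.115, 0, 0.001, 0]]]'

```text
time: 7.22
position: [0.5086, 0.057, 0.1837]
eef_rot: [-0.027, 1.573, 0.026]
wrist_force: [-0.1, -0.4, 0.4]
opening: 0.202
```

>>> step_arm --steps '[[[0, 0.003, 0, 0, 0], [0, 0.006, 0, 0, 0], [0, 0.006, 0, 0, 0]]]'

```text
time: 7.6
position: [0.5095, 0.057, 0.1793]
eef_rot: [-0.026, 1.57, 0.026]
wrist_force: [-0.5, 0.2, -1.4]
opening: 0.201
```

>>> step_arm --steps '[[[0, 0.003, 0, 0, 0], [0, 0.003, 0, 0, 0]]]'

```text
time: 7.85
position: [0.5092, 0.057, 0.1757]
eef_rot: [-0.026, 1.571, 0.026]
wrist_force: [-0.1, -1.3, -1.0]
opening: 0.207
```

>>> step_arm --steps '[[[0, 0.003, 0, 0, 0], [0, 0.003, 0, 0, 0], [0, 0.003, 0, 0, 0]]]'

```text
time: 8.22
position: [0.5092, 0.057, 0.1728]
eef_rot: [-0.026, 1.571, 0.026]
wrist_force: [-1.0, -0.4, -0.2]
opening: 0.2
```

>>> step_arm --steps '[[[0, 0.003, 0, 0, 0], [0, 0.003, 0, 0, 0], [0, 0.003, 0, 0, 0]]]'

```text
time: 8.6
position: [0.5092, 0.057, 0.1698]
eef_rot: [-0.026, 1.571, 0.026]
wrist_force: [0.2, 0.0, 0.3]
opening: 0.204
```

>>> step_arm --steps '[[[0, 0.002, 0, 0, 0], [0, 0.002, 0, 0, 0], [0, 0.002, 0, 0, 0]]]'

```text
time: 8.98
position: [0.5094, 0.057, 0.1683]
eef_rot: [-0.026, 1.57, 0.026]
wrist_force: [-0.9, -0.5, 3.1]
opening: 0.201
```

>>> step_arm --steps '[[[0, 0.002, 0, 0, 0], [0, 0.002, 0, 0, 0], [0, 0.002, 0, 0, 0]]]'

```text
time: 9.35
position: [0.5095, 0.057, 0.1666]
eef_rot: [-0.026, 1.569, 0.027]
wrist_force: [-1.4, -0.6, 7.6]
opening: 0.201
```

>>> step_arm --steps '[[[0, -0.006, 0, 0, 0], [0, -0.006, 0, -0.004, 0], [0, -0.006, 0, -0.008, 0], [0, -0.003, 0, -0.008, 0], [0, -0.001, 0, -0.008, 0]]]'

```text
time: 9.98
position: [0.5012, 0.0567, 0.167]
eef_rot: [-0.026, 1.57, 0.026]
wrist_force: [-2.0, -0.1, 7.0]
opening: 0.199
```

>>> step_arm --steps '[[[0, 0, 0, 0, 0], [0, 0, 0, 0, 0]]]'

```text
time: 10.22
position: [0.5013, 0.0567, 0.1673]
eef_rot: [-0.026, 1.57, 0.026]
wrist_force: [-2.2, -0.1, 6.3]
opening: 0.202
```

>>> step_arm --steps '[[[0, -0.012, 0, 0, 0], [0, -0.012, 0, 0.008, 0], [0, -0.012, 0, 0.016, 0], [0, -0.012, 0, 0.02, 0], [0, -0.012, 0, 0.02, 0]]]'

```text
time: 10.85
position: [0.5215, 0.0574, 0.1783]
eef_rot: [-0.026, 1.572, 0.026]
wrist_force: [-0.5, -0.3, -0.1]
opening: 0.202
```

>>> step_arm --steps '[[[0, 0, 0, 0.002, 0], [0, 0, 0, 0.004, 0], [0, 0, 0, 0.005, 0], [0, 0, 0, 0.005, 0]]]'

```text
time: 11.35
position: [0.5263, 0.0576, 0.1789]
eef_rot: [-0.026, 1.571, 0.026]
wrist_force: [-0.2, 0.4, -1.7]
opening: 0.198
```

>>> step_arm --steps '[[[0, 0, 0, 0.002, 0], [0, 0, 0, 0.004, 0], [0, 0, 0, 0.004, 0]]]'

```text
time: 11.72
position: [0.5304, 0.0577, 0.1788]
eef_rot: [-0.026, 1.571, 0.026]
wrist_force: [-0.1, 0.5, -1.2]
opening: 0.204
```

>>> step_arm --steps '[[[0, 0, 0, 0.002, 0], [0, 0, 0, 0.004, 0], [0, 0, 0, 0.004, 0]]]'

```text
time: 12.1
position: [0.5344, 0.0578, 0.1788]
eef_rot: [-0.026, 1.571, 0.026]
wrist_force: [0.7, 0.4, -1.9]
opening: 0.203
```

>>> step_arm --steps '[[[0, 0, 0, 0.002, 0], [0, 0, 0, 0.003, 0], [0, 0, 0, 0.003, 0]]]'

```text
time: 12.48
position: [0.5373, 0.0579, 0.1788]
eef_rot: [-0.026, 1.571, 0.026]
wrist_force: [0.1, -0.1, -0.3]
opening: 0.206
```

>>> step_arm --steps '[[[0, 0, 0, 0.002, 0], [0, 0, 0, 0.002, 0], [0, 0, 0, 0.002, 0]]]'

```text
time: 12.85
position: [0.5393, 0.058, 0.1788]
eef_rot: [-0.026, 1.571, 0.026]
wrist_force: [0.5, 0.9, -1.4]
opening: 0.2
```

>>> step_arm --steps '[[[0, 0, 0, 0.002, 0], [0, 0, 0, 0.002, 0], [0, 0, 0, 0.002, 0]]]'

```text
time: 13.22
position: [0.5413, 0.0581, 0.1788]
eef_rot: [-0.026, 1.571, 0.026]
wrist_force: [1.1, -0.4, -1.3]
opening: 0.203
```

>>> step_arm --steps '[[[0, 0, 0, 0.002, 0], [0, 0, 0, 0.002, 0], [0, 0, 0, 0.002, 0]]]'

```text
time: 13.6
position: [0.5432, 0.0581, 0.1788]
eef_rot: [-0.026, 1.571, 0.026]
wrist_force: [-1.1, -0.2, -0.8]
opening: 0.202
```

>>> step_arm --steps '[[[0, 0, 0, 0.002, 0], [0, 0, 0, 0.002, 0], [0, 0, 0, 0.002, 0]]]'

```text
time: 13.98
position: [0.5452, 0.0582, 0.1787]
eef_rot: [-0.026, 1.571, 0.026]
wrist_force: [-1.9, 0.1, 0.0]
opening: 0.201
```

>>> step_arm --steps '[[[0, 0, 0, 0.001, 0], [0, 0, 0, 0.001, 0], [0, 0, 0, 0.001, 0]]]'

```text
time: 14.35
position: [0.5463, 0.0582, 0.1789]
eef_rot: [-0.026, 1.571, 0.026]
wrist_force: [-2.0, -0.3, -0.1]
opening: 0.207
```

>>> step_arm --steps '[[[0, 0, 0, -0.0045, 0], [0, 0, 0, -0.0045, 0], [0, -0.005, 0, -0.0045, 0], [0, -0.01, 0, -0.0045, 0], [0, -0.012, 0, -0.0045, 0]]]'

```text
time: 14.98
position: [0.542, 0.0581, 0.1915]
eef_rot: [-0.026, 1.57, 0.026]
wrist_force: [-0.0, -0.0, -1.8]
opening: 0.201
```

>>> step_arm --steps '[[[0, -0.002, 0, 0, 0], [0, -0.004, 0, 0, 0], [0, -0.004, 0, 0, 0]]]'

```text
time: 15.35
position: [0.5417, 0.0581, 0.1948]
eef_rot: [-0.026, 1.571, 0.026]
wrist_force: [-0.3, -0.3, -1.6]
opening: 0.204
```

>>> step_arm --steps '[[[0, -0.001, 0, 0, 0], [0, -0.002, 0, 0, 0], [0, -0.002, 0, 0, 0]]]'

```text
time: 15.72
position: [0.5414, 0.058, 0.196]
eef_rot: [-0.027, 1.572, 0.026]
wrist_force: [-0.5, 0.2, -11.1]
opening: 0.198
```

The hook has caught the eye. The lift force appeared at the expected height, so I'll keep drawing gently.

>>> step_arm --steps '[[[0, -0.001, 0, 0, 0], [0, -0.002, 0, 0, 0], [0, -0.003, 0, 0, 0], [0, -0.003, 0, 0, 0]]]'

```text
time: 16.23
position: [0.5419, 0.0581, 0.2002]
eef_rot: [-0.026, 1.57, 0.026]
wrist_force: [-0.7, -0.4, -8.4]
opening: 0.202
```

>>> step_arm --steps '[[[0, -0.001, 0, 0, 0], [0, -0.002, 0, 0, 0], [0, -0.003, 0, 0, 0], [0, -0.003, 0, 0, 0]]]'

```text
time: 16.73
position: [0.5422, 0.0582, 0.2038]
eef_rot: [-0.026, 1.569, 0.027]
wrist_force: [0.8, -0.1, -2.8]
opening: 0.199
```

>>> step_arm --steps '[[[0, -0.001, 0, 0, 0], [0, -0.002, 0, 0, 0], [0, -0.004, 0, 0, 0], [0, -0.006, 0, 0, 0], [0, -0.006, 0, 0, 0]]]'

```text
time: 17.35
position: [0.5418, 0.0581, 0.2091]
eef_rot: [-0.026, 1.57, 0.026]
wrist_force: [0.0, 0.6, -2.1]
opening: 0.204
```

```bash
python3 -c "
from h import *
plan([.542,.058,.35],92)
cap('wrist','w6')
im=cv2.imread('pics/w6.png'); cv2.imwrite('pics/w6b.png',cv2.resize(im[60:260,156:356],None,fx=2.8,fy=2.8,interpolation=2))
"
```

```text
t 17.35 pos [0.5418 0.0581 0.2091] jaw 91.93 shift mm [-1.409e+02 -1.000e-01  2.000e-01] turn -0.1 F [ 0.02  0.56 -2.07] open 0.204 j6 0.07 tilt [ 0.  0. -1.]
```

>>> step_arm --steps '[[[0, -0.006, 0, 0, 0], [0, -0.016, 0, 0, 0], [0, -0.03, 0, 0, 0], [0, -0.045, 0, 0, 0], [0, -0.06, 0, 0, 0]]]'

```text
time: 18.02
position: [0.5418, 0.0581, 0.2703]
eef_rot: [-0.026, 1.57, 0.026]
wrist_force: [-0.1, -0.1, -2.3]
opening: 0.202
```

>>> step_arm --steps '[[[0, -0.015, 0, 0, 0], [0, -0.032, 0, 0, 0], [0, -0.05, 0, 0, 0], [0, -0.065, 0, 0, 0], [0, -0.075, 0, 0, 0]]]'

```text
time: 18.65
position: [0.5419, 0.0581, 0.3452]
eef_rot: [-0.026, 1.57, 0.026]
wrist_force: [0.0, -0.0, -3.7]
opening: 0.2
```

>>> step_arm --steps '[[[0, -0.003, 0, 0, 0], [0, -0.003, 0, 0, 0], [0, -0.003, 0, 0, 0]]]'

```text
time: 19.02
position: [0.5417, 0.0581, 0.3463]
eef_rot: [-0.027, 1.572, 0.026]
wrist_force: [-0.6, 0.2, -2.2]
opening: 0.202
```

```bash
python3 -c "
from h import *
plan([.515,-.325,.35],92)
cap('scene','c7'); cap('side','s7')
def c(fn,x0,y0,x1,y1,s): return cv2.resize(cv2.imread(f'pics/{fn}.png')[y0:y1,x0:x1],None,fx=s,fy=s,interpolation=cv2.INTER_CUBIC)
cv2.imwrite('pics/c7b.png',np.hstack([c('s7',210,90,310,240,4),c('c7',200,80,300,230,4)]))
"
```

```text
t 19.02 pos [0.5417 0.0581 0.3463] jaw 91.93 shift mm [  -3.6 -382.   -39.5] turn -0.1 F [-0.59  0.23 -2.22] open 0.202 j6 0.07 tilt [-0.001 -0.    -1.   ]
```

View pics/c7b.png

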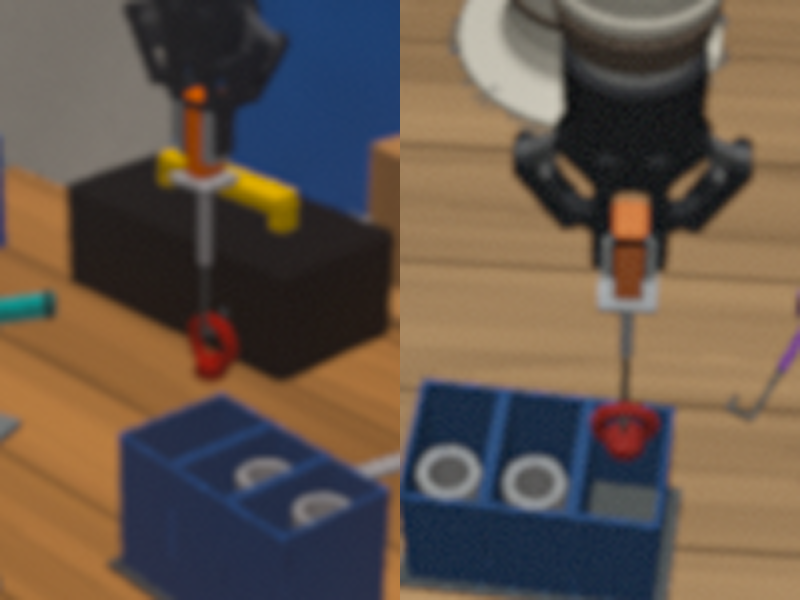

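The nut hangs squarely on the hook, clear of the rack mouth. Next I carry it smoothly to the bin.

>>> step_arm --steps '[[[0, 0, -0.004, 0, 0], [0, 0, -0.014, -0.001, 0], [0, 0, -0.03, -0.002, 0], [0, 0, -0.05, -0.003, 0], [0, 0, -0.072, -0.004, 0]]]'

```text
time: 19.75
position: [0.5401, -0.0158, 0.3469]
eef_rot: [-0.026, 1.57, 0.026]
wrist_force: [-0.5, -0.2, -2.6]
opening: 0.199
```

>>> step_arm --steps '[[[0, 0, -0.024, -0.001, 0], [0, 0, -0.05, -0.002, 0], [0, 0, -0.076, -0.004, 0], [0, 0, -0.102, -0.006, 0], [0, 0, -0.128, -0.008, 0]]]'

```text
time: 20.38
position: [0.536, -0.1443, 0.3469]
eef_rot: [-0.026, 1.571, 0.026]
wrist_force: [-0.1, -0.2, -2.5]
opening: 0.202
```

>>> step_arm --steps '[[[0, 0, -0.026, -0.002, 0], [0, 0, -0.052, -0.004, 0], [0, 0, -0.078, -0.006, 0], [0, 0, -0.102, -0.008, 0], [0, 0, -0.122, -0.01, 0]]]'

```text
time: 21.0
position: [0.5299, -0.2665, 0.3468]
eef_rot: [-0.026, 1.571, 0.025]
wrist_force: [-0.3, -0.7, -1.9]
opening: 0.204
```

```bash
python3 -c "
from h import *
plan([.51,-.329,.346],92)
"
```

```text
t 21.0 pos [ 0.5299 -0.2665  0.3468] jaw 91.86 shift mm [  0.8 -61.8 -21.9] turn -0.1 F [-0.29 -0.72 -1.94] open 0.204 j6 -0.5 tilt [-0. -0. -1.]
```

>>> step_arm --steps '[[[0, 0, -0.018, -0.006, 0], [0, 0, -0.034, -0.011, 0], [0, 0, -0.048, -0.016, 0], [0, 0, -0.058, -0.02, 0], [0, 0, -0.062, -0.022, 0]]]'

```text
time: 21.62
position: [0.5105, -0.3277, 0.3468]
eef_rot: [-0.026, 1.571, 0.026]
wrist_force: [0.3, 0.7, -2.3]
opening: 0.204
```

>>> step_arm --steps '[[[0, 0.008, 0, 0, 0], [0, 0.02, 0, 0, 0], [0, 0.036, 0, 0, 0], [0, 0.048, 0, 0, 0], [0, 0.054, 0, 0, 0]]]'

```text
time: 22.25
position: [0.5106, -0.3267, 0.2919]
eef_rot: [-0.026, 1.571, 0.027]
wrist_force: [-0.5, 0.2, -2.5]
opening: 0.197
```

```bash
python3 -c "
from h import *
plan([.51,-.329,.2],92)
cap('wrist','w8');cap('side','s8');cap('scene','c8')
def c(fn,x0,y0,x1,y1,s): return cv2.resize(cv2.imread(f'pics/{fn}.png')[y0:y1,x0:x1],None,fx=s,fy=s,interpolation=cv2.INTER_CUBIC)
cv2.imwrite('pics/c8b.png',np.vstack([c('w8',106,60,406,210,2.4)[:340],np.hstack([c('s8',300,190,420,325,3)[:,:360],c('c8',80,110,200,245,3)])[:, :720]])[:600+145])
im=cv2.imread('pics/c8b.png');cv2.imwrite('pics/c8b.png',cv2.resize(im,None,fx=.8,fy=.8));print(im.shape)
"
```

```text
t 22.25 pos [ 0.5106 -0.3267  0.2919] jaw 91.96 shift mm [91.9 -2.3 -0.7] turn -0.0 F [-0.47  0.22 -2.52] open 0.197 j6 -0.6 tilt [-0.001  0.001 -1.   ]
(745, 720, 3)
```

View pics/c8b.png

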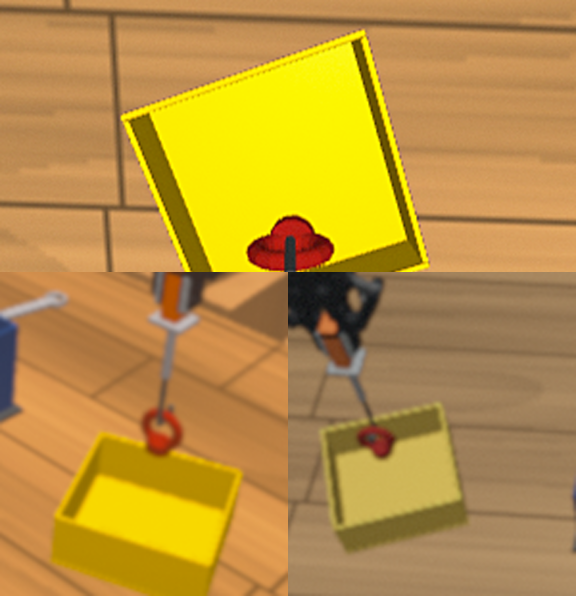

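```bash
python3 -c "
from h import *
P=np.array([atz('w8',q,.06)[:2] for q in [(169.5,120.9),(296.1,76.7),(328.9,199.6)]]);print(P,(P[0]+P[2])/2)
print(np.linalg.norm(P[1]-P[0]),np.linalg.norm(P[2]-P[1]))"
```

```text
[[ 0.46369741 -0.4274567 ]
 [ 0.41238587 -0.28801524]
 [ 0.55184314 -0.23736901]] [ 0.50777027 -0.33241286]
0.14858261968112504 0.14836903727101977
```

>>> step_arm --steps '[[[0, 0.012, 0, 0, 0], [0, 0.034, 0, 0, 0], [0, 0.058, 0, 0, 0], [0, 0.078, 0, 0, 0], [0, 0.09, 0, 0, 0]]]'

```text
time: 23.02
position: [0.5104, -0.327, 0.2014]
eef_rot: [-0.026, 1.572, 0.027]
wrist_force: [-0.2, -1.0, -1.5]
opening: 0.202
```

>>> step_arm --steps '[[[0, 0.001, 0, 0, 0], [0, 0.003, 0, 0, 0], [0, 0.004, 0, 0, 0], [0, 0.005, 0, 0, 0], [0, 0.005, 0, 0, 0]]]'

```text
time: 23.65
position: [0.5107, -0.3272, 0.198]
eef_rot: [-0.026, 1.57, 0.026]
wrist_force: [-1.0, -0.1, -2.3]
opening: 0.203
```

>>> step_arm --steps '[[[0, 0.001, 0, 0, 0], [0, 0.002, 0, 0, 0], [0, 0.003, 0, 0, 0], [0, 0.004, 0, 0, 0], [0, 0.004, 0, 0, 0]]]'

```text
time: 24.28
position: [0.5107, -0.3272, 0.1938]
eef_rot: [-0.026, 1.571, 0.026]
wrist_force: [0.0, 0.4, -2.4]
opening: 0.202
```

>>> step_arm --steps '[[[0, 0.001, 0, 0, 0], [0, 0.002, 0, 0, 0], [0, 0.003, 0, 0, 0], [0, 0.003, 0, 0, 0], [0, 0.003, 0, 0, 0]]]'

```text
time: 24.9
position: [0.5107, -0.3272, 0.1909]
eef_rot: [-0.026, 1.571, 0.026]
wrist_force: [0.6, -0.4, -1.4]
opening: 0.202
```

```bash
python3 -c "
from h import *
plan([.51,-.329,.19],92)
cap('wrist','w9');cap('side','s9')
def c(fn,x0,y0,x1,y1,s): return cv2.resize(cv2.imread(f'pics/{fn}.png')[y0:y1,x0:x1],None,fx=s,fy=s,interpolation=cv2.INTER_CUBIC)
cv2.imwrite('pics/c9b.png',np.hstack([c('w9',190,90,320,250,3),c('s9',310,240,410,330,4)[:,:400]]) if 0 else np.hstack([c('w9',190,90,320,250,3),c('s9',300,210,420,330,4)]))
"
```

```text
t 24.9 pos [ 0.5107 -0.3272  0.1909] jaw 91.93 shift mm [ 0.9 -1.8 -0.8] turn -0.1 F [ 0.61 -0.44 -1.4 ] open 0.202 j6 -0.6 tilt [ 0. -0. -1.]
```

View pics/c9b.png

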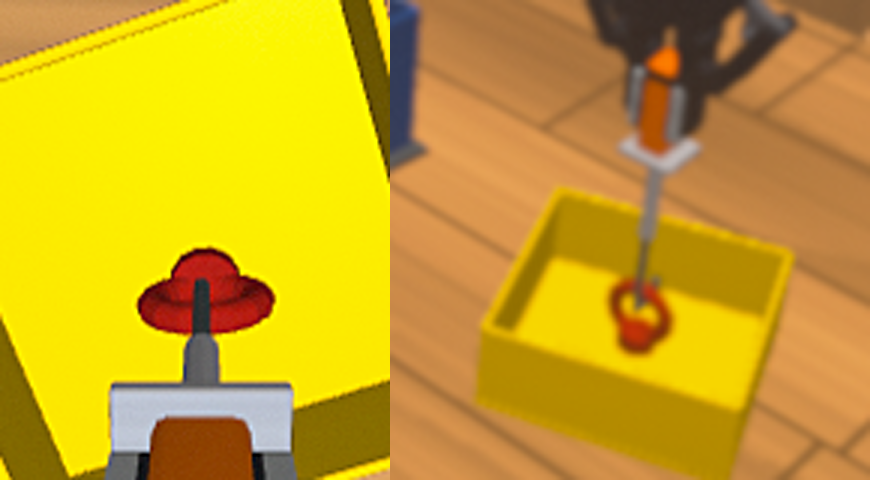

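>>> step_arm --steps '[[[0, 0.001, 0, 0, 0], [0, 0.003, 0, 0, 0], [0, 0.005, 0, 0, 0], [0, 0.007, 0, 0, 0], [0, 0.007, 0, 0, 0]]]'

```text
time: 25.62
position: [0.5106, -0.3271, 0.1836]
eef_rot: [-0.026, 1.571, 0.027]
wrist_force: [-1.4, -0.6, -1.4]
opening: 0.2
```

>>> step_arm --steps '[[[0, 0.002, 0, 0, 0], [0, 0.004, 0, 0, 0], [0, 0.006, 0, 0, 0], [0, 0.007, 0, 0, 0], [0, 0.007, 0, 0, 0]]]'

```text
time: 26.25
position: [0.5107, -0.3272, 0.1768]
eef_rot: [-0.026, 1.571, 0.026]
wrist_force: [0.4, -0.1, -1.5]
opening: 0.204
```

>>> step_arm --steps '[[[0, 0, 0, -0.002, 0], [0, 0, 0, -0.005, 0], [0, 0, 0, -0.008, 0], [0, 0, 0, -0.011, 0], [0, 0, 0, -0.014, 0]]]'

```text
time: 26.88
position: [0.4964, -0.3277, 0.1769]
eef_rot: [-0.026, 1.571, 0.026]
wrist_force: [-0.2, 0.6, -0.9]
opening: 0.203
```

>>> step_arm --steps '[[[0, 0, 0, -0.003, 0], [0, 0, 0, -0.006, 0], [0, 0, 0, -0.01, 0], [0, 0, 0, -0.014, 0], [0, 0, 0, -0.016, 0]]]'

```text
time: 27.5
position: [0.4804, -0.3282, 0.1769]
eef_rot: [-0.026, 1.571, 0.026]
wrist_force: [0.0, 0.2, -1.7]
opening: 0.202
```

```bash
python3 -c "
from h import *
plan([.41,.315,.345],107)
cap('wrist','w10')
im=cv2.imread('pics/w10.png').astype(int)
for n in('w9','w10'):
  im=cv2.imread(f'pics/{n}.png').astype(int)
  m=(im[:,:,2]>90)&(im[:,:,1]<70)&(im[:,:,0]<70);m[:90]=0;m[280:]=0
  nn,l,st,ce=cv2.connectedComponentsWithStats(m.astype(np.uint8));i=1+st[1:,4].argmax();print(n,st[i],ce[i])
K,R,t=load('w10');print([proj('w10',[.5206,-.3265,z]) for z in(.004,.03,.052)])
"
```

```text
t 27.5 pos [ 0.4804 -0.3282  0.1769] jaw 91.92 shift mm [-168.1  645.2  -48.8] turn -15.1 F [ 0.02  0.24 -1.65] open 0.202 j6 -0.63 tilt [-0. -0. -1.]
w9 [ 236  230   42   49 1723] [256.3389437 254.8972722]
w10 [ 236  230   42   49 1587] [255.88594833 254.35412728]
[array([257.87011903, 214.94406392]), array([257.98464544, 225.32334492]), array([258.09755505, 235.55609867])]
```

>>> step_arm --steps '[[[0, -0.02, 0, 0, 0], [0, -0.06, 0, 0, 0], [0, -0.11, 0, 0, 0], [0, -0.16, 0, 0, 0], [0, -0.172, 0, 0, 0]]]'

```text
time: 28.18
position: [0.4811, -0.3284, 0.3526]
eef_rot: [-0.029, 1.566, 0.024]
wrist_force: [0.4, -0.2, -2.2]
opening: 0.195
```

```bash
python3 -c "
from h import *
plan([.405,.312,.349],107)
cap('wrist','w11');cap('side','s11')
for n,ya,yb,xa,xb in(('w11',0,300,120,400),('s9',240,310,320,400),('s11',240,310,320,400)):
  im=cv2.imread(f'pics/{n}.png').astype(int)
  m=(im[:,:,2]>90)&(im[:,:,1]<60)&(im[:,:,0]<60);M=m*0;M[ya:yb,xa:xb]=m[ya:yb,xa:xb]
  nn,l,st,ce=cv2.connectedComponentsWithStats(M.astype(np.uint8))
  print(n,[(st[i],ce[i].round(1)) for i in range(1,nn) if st[i,4]>15])
print([proj('s11',[.5206,-.3265,z]).round(1) for z in(.004,.0295,.052)],[proj('w11',[.5206,-.3265,z]).round(1) for z in(.004,.0295,.052)])
"
```

```text
t 28.18 pos [ 0.4811 -0.3284  0.3526] jaw 91.93 shift mm [  1.4 642.6 -54.5] turn -15.1 F [ 0.39 -0.24 -2.16] open 0.195 j6 -0.63 tilt [ 0.004 -0.003 -1.   ]
w11 [(array([244, 164,  29,  18, 324], dtype=int32), array([258.3, 173.8])), (array([240, 230,   7,  12,  19], dtype=int32), array([241.9, 234.4]))]
s9 [(array([357, 288,  12,   9,  53], dtype=int32), array([362.1, 292.9]))]
s11 [(array([358, 288,  11,   9,  48], dtype=int32), array([362.1, 293. ]))]
[array([361.3, 296.1]), array([362.5, 288.2]), array([363.5, 281. ])] [array([258.2, 171. ]), array([258.2, 175.3]), array([258.2, 179.5])]
```

>>> step_arm --steps '[[[0, 0, 0.03, -0.006, 0], [0, 0, 0.085, -0.012, 0], [0, 0, 0.14, -0.02, 0], [0, 0, 0.2, -0.03, 0], [0, 0, 0.26, -0.04, 0]]]'

```text
time: 28.9
position: [0.4311, -0.068, 0.3475]
eef_rot: [-0.026, 1.572, 0.026]
wrist_force: [1.0, 0.7, -0.2]
opening: 0.201
```

>>> step_arm --steps '[[[0, 0, 0.058, -0.007, 0], [0, 0, 0.116, -0.014, 0], [0, 0, 0.174, -0.022, 0], [0, 0, 0.228, -0.03, 0], [0, 0, 0.27, -0.036, 0]]]'

```text
time: 29.52
position: [0.386, 0.2009, 0.3477]
eef_rot: [-0.028, 1.572, 0.027]
wrist_force: [0.5, -0.7, -1.1]
opening: 0.199
```

```bash
python3 -c "
from h import *
plan([.3835,.3078,.349],106.93)
"
```

```text
t 29.52 pos [0.386  0.2009 0.3477] jaw 92.0 shift mm [ -1.4 106.9   1.2] turn -14.9 F [ 0.47 -0.66 -1.1 ] open 0.199 j6 0.44 tilt [-0.001 -0.    -1.   ]
```

>>> step_arm --steps '[[[0, 0, 0.04, 0, -5], [0, 0, 0.08, 0, -10], [0, 0, 0.107, 0.001, -14.9], [0, 0, 0.107, 0.001, -14.9], [0, 0, 0.107, 0.001, -14.9]]]'

```text
time: 30.15
position: [0.3842, 0.3055, 0.3482]
eef_rot: [-0.23, 1.56, 0.229]
wrist_force: [0.5, -0.0, -1.4]
opening: 0.202
```

>>> step_arm --steps '[[[0, 0.03, 0, 0, 0], [0, 0.07, 0, 0, 0], [0, 0.11, 0, 0, 0], [0, 0.128, 0, 0, 0], [0, 0.128, 0, 0, 0]]]'

```text
time: 30.78
position: [0.3839, 0.3046, 0.2197]
eef_rot: [-0.23, 1.56, 0.228]
wrist_force: [0.2, -0.2, -1.4]
opening: 0.201
```

```bash
python3 -c "
from h import *
plan([.4691,.3335,.219],106.93)
"
```

```text
t 30.77 pos [0.3839 0.3046 0.2197] jaw 106.72 shift mm [ 0.5  3.2 89.9] turn -0.2 F [ 0.23 -0.23 -1.41] open 0.201 j6 0.38 tilt [-0.002 -0.001 -1.   ]
```

>>> step_arm --steps '[[[0, 0, 0.0032, 0, -0.2], [0, 0, 0.0032, 0.01, -0.2], [0, 0, 0.0032, 0.03, -0.2], [0, 0, 0.0032, 0.045, -0.2], [0, 0, 0.0032, 0.05, -0.2]]]'

```text
time: 31.4
position: [0.4322, 0.3237, 0.2207]
eef_rot: [-0.233, 1.558, 0.233]
wrist_force: [-0.1, -1.1, -0.9]
opening: 0.2
```

```bash
python3 -c "
from h import *
plan([.4691,.3335,.219],106.93)
"
```

```text
t 31.4 pos [0.4322 0.3237 0.2207] jaw 107.0 shift mm [ 1.7 -1.4 38.1] turn 0.1 F [-0.1  -1.14 -0.89] open 0.2 j6 0.35 tilt [-0. -0. -1.]
```

>>> step_arm --steps '[[[0, 0, -0.001, 0.01, 0], [0, 0, -0.001, 0.02, 0], [0, 0, -0.001, 0.03, 0], [0, 0, -0.001, 0.038, 0], [0, 0, -0.001, 0.038, 0]]]'

```text
time: 32.02
position: [0.4683, 0.3337, 0.2206]
eef_rot: [-0.233, 1.559, 0.233]
wrist_force: [-0.7, -0.4, -0.9]
opening: 0.201
```

>>> step_arm --steps '[[[0, 0.003, 0, 0, 0], [0, 0.006, 0, 0, 0], [0, 0.009, 0, 0, 0], [0, 0.011, 0, 0, 0], [0, 0.011, 0, 0, 0]]]'

```text
time: 32.65
position: [0.4678, 0.3336, 0.2097]
eef_rot: [-0.233, 1.558, 0.233]
wrist_force: [0.2, -0.2, 0.0]
opening: 0.2
```

>>> step_arm --steps '[[[0, 0.001, 0, 0, 0], [0, 0.001, 0, 0, 0]]]'

```text
time: 32.9
position: [0.4679, 0.3336, 0.2088]
eef_rot: [-0.233, 1.558, 0.233]
wrist_force: [-0.1, 0.3, -1.4]
opening: 0.201
```

```bash
python3 -c "
from h import *
plan([.4691,.3335,.207],106.93)
"
```

```text
t 32.9 pos [0.4679 0.3336 0.2088] jaw 107.02 shift mm [ 1.8 -0.5  1.1] turn 0.1 F [-0.13  0.34 -1.45] open 0.201 j6 0.32 tilt [-0. -0. -1.]
```

>>> step_arm --steps '[[[0, 0.001, 0, 0, 0], [0, 0.0015, 0, 0.001, 0], [0, 0.0015, 0, 0.001, 0]]]'

```text
time: 33.28
position: [0.4689, 0.334, 0.2073]
eef_rot: [-0.233, 1.558, 0.233]
wrist_force: [0.3, -0.3, -1.5]
opening: 0.206
```

>>> step_arm --steps '[[[0, 0.0005, 0, 0, 0], [0, 0.0005, 0, 0, 0]]]'

```text
time: 33.52
position: [0.4689, 0.334, 0.207]
eef_rot: [-0.233, 1.558, 0.233]
wrist_force: [-0.1, -0.4, -0.7]
opening: 0.202
```

>>> step_arm --steps '[[[0, 0.0007, 0, 0, 0], [0, 0.0007, 0, 0, 0], [0, 0.0007, 0, 0, 0]]]'

```text
time: 33.9
position: [0.4689, 0.334, 0.207]
eef_rot: [-0.233, 1.557, 0.234]
wrist_force: [-1.0, -0.3, 6.1]
opening: 0.201
```

Seated on the fork plate. I'll ease off and open the gripper.

>>> step_arm --steps '[[[0, -0.0006, 0, 0, 0], [0, -0.0006, 0, 0, 0], [0.4, -0.0006, 0, 0, 0], [1, -0.0006, 0, 0, 0], [1, -0.0006, 0, 0, 0]]]'

```text
time: 34.52
position: [0.4688, 0.3339, 0.2065]
eef_rot: [-0.233, 1.559, 0.233]
wrist_force: [-0.4, -0.8, 0.8]
opening: 0.805
```

>>> step_arm --steps '[[[1, 0, 0, 0, 0], [1, 0, 0, 0, 0], [1, 0, 0, 0, 0], [1, -0.02, 0, 0, 0], [1, -0.04, 0, 0, 0]]]'

```text
time: 35.15
position: [0.4687, 0.3338, 0.2471]
eef_rot: [-0.233, 1.559, 0.233]
wrist_force: [-0.2, 0.2, -0.1]
opening: 0.997
```

>>> step_arm --steps '[[[1, -0.04, 0, 0, 0], [1, -0.08, 0, 0, 0], [1, -0.11, 0, 0, 0], [1, -0.11, 0, -0.05, 0], [1, -0.11, 0, -0.1, 0]]]'

```text
time: 35.78
position: [0.3727, 0.3046, 0.3563]
eef_rot: [-0.233, 1.559, 0.233]
wrist_force: [-0.3, 0.2, 0.8]
opening: 1.003
```

```bash
python3 -c "
from h import *
plan([.41,.315,.345],107)
for n in('scene','side','wrist'):cap(n,n+'F')
def c(fn,x0,y0,x1,y1,s): return cv2.resize(cv2.imread(f'pics/{fn}.png')[y0:y1,x0:x1],None,fx=s,fy=s,interpolation=cv2.INTER_CUBIC)
cv2.imwrite('pics/F.png',np.vstack([np.hstack([c('sceneF',80,150,180,225,4),c('sceneF',320,145,420,220,4)]),np.hstack([c('sideF',315,245,415,320,4),c('sideF',150,135,250,210,4)])]))
for a in('scene','side'):
  d=np.abs(cv2.imread(f'pics/{a}0.png').astype(int)-cv2.imread(f'pics/{a}F.png')).max(2)>60
  nn,l,st,ce=cv2.connectedComponentsWithStats(d.astype(np.uint8));print(a,[st[i].tolist() for i in range(1,nn) if st[i,4]>12])
"
```

```text
t 35.77 pos [0.3727 0.3046 0.3563] jaw 107.0 shift mm [11.3 -1.  38.7] turn -0.0 F [-0.26  0.16  0.78] open 1.003 j6 0.39 tilt [-0. -0. -1.]
scene [[365, 0, 7, 4, 22], [379, 1, 5, 10, 33], [434, 0, 51, 26, 708], [369, 4, 9, 14, 94], [252, 11, 14, 10, 24], [384, 14, 6, 7, 24], [428, 18, 34, 16, 215], [367, 20, 5, 8, 26], [374, 20, 27, 8, 132], [267, 22, 21, 7, 68], [362, 23, 3, 9, 16], [379, 29, 13, 2, 16], [280, 33, 8, 10, 35], [335, 32, 65, 65, 2149], [401, 33, 57, 47, 1133], [215, 45, 11, 20, 111], [230, 52, 20, 22, 234], [244, 52, 10, 6, 23], [270, 55, 10, 10, 45], [282, 54, 13, 6, 22], [236, 73, 17, 13, 97], [118, 195, 15, 12, 117]]
side [[5, 0, 45, 35, 860], [41, 0, 59, 41, 1178], [125, 3, 27, 24, 444], [153, 25, 7, 4, 18], [105, 26, 5, 14, 19], [67, 33, 30, 65, 1402], [133, 41, 29, 11, 210], [130, 54, 46, 61, 1517], [22, 109, 58, 9, 236], [2, 120, 26, 61, 584], [18, 183, 19, 34, 359], [30, 215, 17, 36, 310], [122, 238, 8, 11, 64], [120, 251, 20, 58, 712], [0, 253, 39, 28, 489], [98, 255, 22, 35, 241], [141, 255, 4, 18, 26], [0, 257, 18, 3, 34], [40, 259, 1, 14, 14], [31, 264, 9, 41, 182], [354, 280, 17, 19, 192], [0, 295, 32, 25, 271], [48, 312, 12, 13, 64], [4, 328, 12, 10, 65], [21, 329, 6, 4, 17]]
```

View pics/F.png

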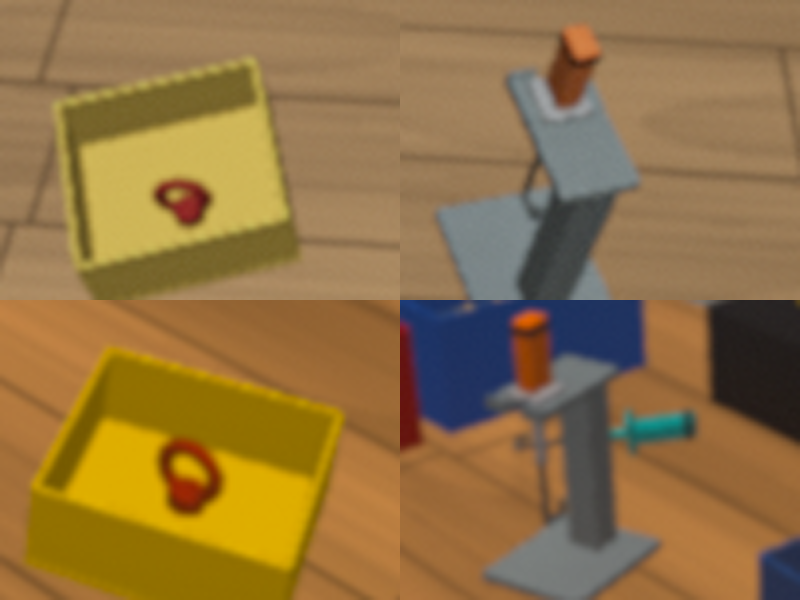

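The nut stands upright in the bin and the picker hangs in the stand as before. The image differences show only the arm and the nut, and nothing changed at the rack, sleeves, wrench or look-alikes.

```bash
python3 -c "
from workcell import ticket
print(ticket.close_job())"
```

```text
the job is handed in; nothing more can be done
None
```

The red eye nut is out of the +y well and standing upright in the yellow bin, and the orange picker hangs back in its stand. I handed the job in at about 36 s on the robot's clock, out of the 72 s allowed.

- **Feeling for the eye:** I touched the well floor at two spots with under 10 N, which put the hook's underside about 155 mm below the grip. The hook then went through the eye without resistance until light contact of about 2 N with the nut.
- **Drawing it out:** the highest pull I read was about 11 N. Forces were read only at the end of each move, with about 1 N of noise, so short peaks in between would not show. The force then fell to the weight of picker plus nut.
- **Setting it down:** I lowered the nut onto the bin floor, dropped the hook clear of the eye and backed it out level. The side camera saw the nut in the same place before and after.
- **Last checks:** the final pictures show the nut upright in the bin and the picker seated as it began. Against the first pictures, only the arm and the nut in the bin had changed. The rack, sleeves, wrench and look-alikes showed no change.
- **What disagreed:** triangulating from the cameras gave a hook length of 148–151 mm, so I went by the floor contact. A numeric check in one wrist picture picked up the handle instead of the nut, so I repeated it after lifting the hook away.

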